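Sort fresh plaster casts into the drying trays

ROBOT

A 6-joint arm with a two-finger parallel gripper is mounted at the origin on the work surface. World frame = base frame: x ahead of the robot, y to its left, z up, the work surface at z = 0. Lengths are in m, angles in rad, forces in N, time in s.
With the tool pointing down it reaches from about 0.375 to 0.9 m from the base axis. Payload 3.1 kg.
Tool frame: the origin (TCP) lies on the centre line of the jaws, within the pads' length; the fingertips stand 14 mm ahead of it and the grasp point (between the pads) lies 5 mm behind it; z points along the fingers, y is the line along which they close (so a half turn about z gives the same grasp; the last joint's range is limited). The gripper opens to 87 mm and grips with 3 to 60 N. Pads are 19 mm wide; open, the fingers measure 117 mm over their backs; the gripper's body (75 mm by 190 mm) begins 51 mm behind the grasp point.
Start: joints at [1.163, 0.527, 1.433, -0, 1.181, -0.178], TCP at [0.142, 0.609, 0.237] pointing down, gripper open.
Joint ranges: [-3.08, 3.08], [-0.75, 2.2], [0.22, 2.44], [-1.43, 4.57], [0, 2.65], [-2.85, 2.85]. Speed limits (rad/s): [2.79, 2.79, 3.14, 3.14, 3.14, 3.14].

INTERFACE

Orientations are given as a unit quaternion [x, y, z, w].
In Python, from rig import robot gives the robot as it stands.
- The arm moves only by the tool move_arm, never from a script. Its argument "commands" is a list of rows, each an object with "hand": the finger opening in cm, from 0 to 8.7; "travel": the shift along the tool's x, y, z in cm, a list of three; "twist": the turn, a rotation vector about the tool's x, y, z in degrees, a list of three. In form: [{"hand": hand, "travel": [dx, dy, dz], "twist": [wx, wy, wz]}, ...]. A call has 1 to 5 rows; each row shifts and turns the commanded pose from where the row before left it, along the tool's axes as they then stand; what a row does not reach is not made up. A row lasts 1/12 s, in which the tool goes at most 41.7 mm and 7.16 degrees, less where a joint would pass 70% of its speed; a pose out of reach is approached as far as the arm can. A call is refused whole if a number of a shift passes 4.17 or a number of a turn 7.16, either way. A call with a gripper value outside its range is refused whole. The fingers move at their own pace and stop on an object; "force" is the grip in N (left out, the last holds). Time passes only in rows, so rows that do not move let the fingers close. It gives the time, the measured TCP pose, the force, the opening and the grip force at its end, in the units of the state.
- robot.get_obs(): the state, without advancing time (a new reading comes with each control period).
- robot.camera(name): name is "side" or "top"; returns a dict with "frame" (420x560x3 uint8, red, green, blue), "fov_y" (degrees; the focal length in pixels is half the picture's height over the tangent of half this angle, whatever the lens; pixels are square), "cx", "cy" (the principal point, pixels), "k1" (the pictures are not rectified: a ray, as slopes to the right and down, at radius r is drawn at 1 + k1 r^2 times it, then the intrinsics apply), "extrinsics" (4x4, takes a point from camera to world coordinates). Camera axes: x right, y down, z forward; pixel columns grow to the right and rows downward; lengths in m; the calibration is good to about 2 mm. A picture is of the moment at which its call begins. There is no depth.
- robot.hand_in(): hands the job in; it is judged then, once.
The state is a dict: "time": time; "q": joint angles; "joint_velocities": joint speeds; "joint_torque": joint torques, N m; "position": TCP position; "tool_rot": TCP orientation; "ft_force": force on the tool from outside, world axes, zero at the start; "moment": the same for the moment, N m; "grip_width": finger opening in m; "grip_force": force on a finger pad.
Only numpy, scipy, OpenCV 4.12 (cv2) and the standard library are available. Lean on these libraries where they do the work, as an engineer would, in place of code of your own. Each camera call takes 0.05 s, during which the arm holds its last target. There are 200 camera calls.

TASK

Sort the five loose plaster casts on the bench into the three drying trays, each into the tray whose screwed-on sample has the same shape: both rosettes, both square blocks and the length of moulding. Set each one down gently, never dropped, so that all lie face up and flat on the tray floor and no two touch. Leave the blue mixing cup and the terracotta finial standing where they are.

Things in the scene. Friction and masses are not known exactly. Their poses are not given: they have to be found in the camera images.
- rosette_1: round rosette cast of white plaster: a disc 48 mm across with an upright rim 16 mm high, six rounded petals and a central boss to 24 mm. Loose. Origin: centre of its underside, z up. Grip it across the rim, 48 mm. One of two alike.
- rosette_2: round rosette cast of white plaster: a disc 48 mm across with an upright rim 16 mm high, six rounded petals and a central boss to 24 mm. Loose. Origin: centre of its underside, z up. Grip it across the rim, 48 mm. One of two alike.
- square_1: square block cast of white plaster: 42 x 42 mm base 16 mm high with upright sides along its x and y axes, stepped up to 24 mm in the middle. Loose. Origin: centre of its underside, z up. Grip it across one pair of sides, 42 mm. One of two alike.
- square_2: square block cast of white plaster: 42 x 42 mm base 16 mm high with upright sides along its x and y axes, stepped up to 24 mm in the middle. Loose. Origin: centre of its underside, z up. Grip it across one pair of sides, 42 mm. One of two alike.
- bar: length of straight moulding of white plaster: base 80 mm long (its y axis), 28 mm wide (its x axis), 16 mm high, with a toothed spine along the top to 24 mm. Loose. Origin: centre of its underside, z up. Grip it across its width, 28 mm.
- tray_rosette: fixed open wooden tray; bay inside 140 (x) by 150 mm (y), walls 6 mm thick, rim 20 mm above the table. Origin: under the bay's centre, at table height; bay floor at z = 6 mm. At its +x end (away from the robot) a solid ledge 20 mm high bears the fixed sample, centred at x = 104 mm, top at 46 mm: a white round rosette with a dark screw head; part of the tray.
- tray_square: fixed open wooden tray; bay inside 140 (x) by 150 mm (y), walls 6 mm thick, rim 20 mm above the table. Origin: under the bay's centre, at table height; bay floor at z = 6 mm. At its +x end (away from the robot) a solid ledge 20 mm high bears the fixed sample, centred at x = 104 mm, top at 46 mm: a white square block with a dark screw head; part of the tray.
- tray_bar: fixed open wooden tray; bay inside 140 (x) by 150 mm (y), walls 6 mm thick, rim 20 mm above the table. Origin: under the bay's centre, at table height; bay floor at z = 6 mm. At its +x end (away from the robot) a solid ledge 20 mm high bears the fixed sample, centred at x = 104 mm, top at 46 mm: a white length of moulding lying along y with a dark screw head; part of the tray.
- mixing_cup: bystander: blue mixing cup, open, 64 mm across the rim and 48 mm high, standing loose among the casts. Origin: centre of its underside. Must stay.
- finial: bystander: small turned terracotta finial, 32 mm across and 55 mm high, standing loose in a gap between two trays (a steel can of 32 mm by 50 mm high stands in the other gap). Origin: centre of its underside. Must stay.
Mind the look-alikes: they are no part of the job. What is shaped like the rosette_1 but green or turquoise is not meant. What is shaped like the rosette_2 but purple is not meant.

How it is judged:
At the end, for the whole second after the job is handed in: Both rosettes, both square blocks and the moulding lie inside the bay of the tray with their own sample, face up, flat on the bay floor (underside at most about 3 mm off it, tilt under 0.1 rad), released and at rest; the two casts in one tray do not touch each other (x of rosette_1 in the frame of tray_rosette between -0.056 and 0.056 m and y of rosette_1 in the frame of tray_rosette between -0.062 and 0.062 m and z of rosette_1 in the frame of tray_rosette between 0.003 and 0.01 m and angle between each of rosette_1, rosette_2, square_1, square_2, bar's own z axis and vertical below 0.1 rad and linear speed of each of rosette_1, rosette_2, square_1, square_2, bar below 0.02 m/s and angular speed of each of rosette_1, rosette_2, square_1, square_2, bar below 0.2 rad/s and x of rosette_2 in the frame of tray_rosette between -0.056 and 0.056 m and y of rosette_2 in the frame of tray_rosette between -0.062 and 0.062 m and z of rosette_2 in the frame of tray_rosette between 0.003 and 0.01 m and x of square_1 in the frame of tray_square between -0.056 and 0.056 m and y of square_1 in the frame of tray_square between -0.062 and 0.062 m and z of square_1 in the frame of tray_square between 0.003 and 0.01 m and x of square_2 in the frame of tray_square between -0.056 and 0.056 m and y of square_2 in the frame of tray_square between -0.062 and 0.062 m and z of square_2 in the frame of tray_square between 0.003 and 0.01 m and x of bar in the frame of tray_bar between -0.056 and 0.056 m and y of bar in the frame of tray_bar between -0.062 and 0.062 m and z of bar in the frame of tray_bar between 0.003 and 0.01 m and contact force between rosette_1 and rosette_2 below 0.05 N and contact force between square_1 and square_2 below 0.05 N).
It fails at once if a cast is dropped: falling free of the fingers faster than 0.7 m/s (a drop of some 25 mm) ((linear speed of rosette_1 above 0.7 m/s and contact force between the fingers and rosette_1 below 0.02 N) or (linear speed of rosette_2 above 0.7 m/s and contact force between the fingers and rosette_2 below 0.02 N) or (linear speed of square_1 above 0.7 m/s and contact force between the fingers and square_1 below 0.02 N) or (linear speed of square_2 above 0.7 m/s and contact force between the fingers and square_2 below 0.02 N) or (linear speed of bar above 0.7 m/s and contact force between the fingers and bar below 0.02 N)).
It fails at once if the mixing cup is shifted by more than 30 mm or knocked over (distance of mixing_cup from where it was at the start of the episode above 0.03 m or angle between mixing_cup's own z axis and vertical above 0.5 rad).
It fails at once if the finial is shifted by more than 30 mm or knocked over (distance of finial from where it was at the start of the episode above 0.03 m or angle between finial's own z axis and vertical above 0.5 rad).
It also fails if it takes over 118 s, if anything falls off the work surface, if the arm or the gripper's body presses on something with over 40 N, if the wrist force passes 120 N, or if a joint passes its speed limit or range.

## Working session

There is one attempt and no reset: what is moved stays moved. The work goes in short steps, Python scripts to look and compute and a tool call to move; the robot and the scene stay as the last step left them, time stands still between calls to the robot, and variables do not carry over. Pictures are saved under pics/ and viewed, at most 14 in all, crops included, and the job is handed in when it is done.

Besides the shell and the picture viewer there is one more tool, called after ">>>" as name(argument=value, ...), one argument or row to a line, values as JSON. move_arm: Moves the arm, as the interface text tells. Its arguments: {"type":"object","properties":{"commands":{"type":"array"},"force":{"type":"number"}},"required":["commands"]}

```bash
mkdir -p pics
python3 - <<'E'
from rig import robot
import cv2,numpy as np,pickle
d={}
for n in("top","side"):
    c=robot.camera(n);d[n]=c
    cv2.imwrite(f"pics/{n}0.png",c["frame"][...,::-1]);print(n,c["fov_y"],c["cx"],c["cy"],c["k1"],np.round(c["extrinsics"],3).tolist())
pickle.dump(d,open("c0.pkl","wb"))
o=robot.get_obs();print(o)
E
```

```text
top 46.61391261691725 269.2392072003844 212.38902295674797 -0.1139748245090964 [[0.011, -0.986, 0.167, 0.282], [-1.0, -0.009, 0.012, 0.009], [-0.01, -0.167, -0.986, 1.136], [0.0, 0.0, 0.0, 1.0]]
side 52.802810596332 281.13148690392524 205.91449785552996 0.040824124876543764 [[0.753, -0.372, 0.543, -0.02], [-0.658, -0.43, 0.618, -0.548], [0.003, -0.822, -0.569, 0.577], [0.0, 0.0, 0.0, 1.0]]
{'time': 0.1, 'q': array([ 1.16351273e+00,  5.28341693e-01,  1.43381325e+00, -2.26410995e-05,
        1.18139040e+00, -1.78492202e-01]), 'joint_velocities': array([-7.39795059e-04, -1.23561485e-03, -2.24947646e-03, -3.25625380e-05,
       -8.44104304e-04, -3.27437463e-04]), 'joint_torque': array([-6.27533227e-04, -4.40987349e+01, -1.77149892e+01,  6.34478359e-02,
        5.33785298e-02, -5.01133684e-05]), 'position': array([0.14146105, 0.60811254, 0.23567639]), 'tool_rot': array([ 1.14142020e-01,  9.93463963e-01, -9.37788818e-04, -2.71865645e-04]), 'ft_force': array([-0.05773467,  0.36128654,  0.1066949 ]), 'moment': array([ 0.00584446,  0.03643886, -0.00565646]), 'grip_force': 0.0, 'grip_width': 0.08720594017880283}
```

View pics/top0.png

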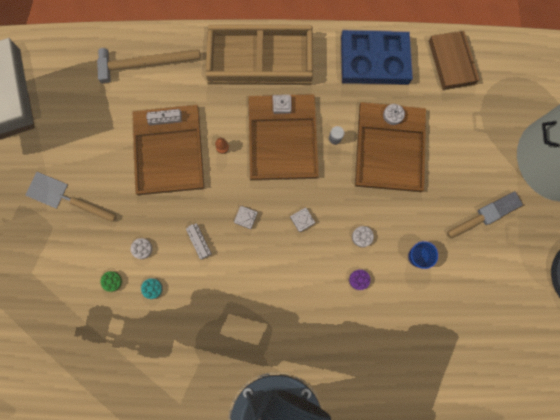

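View pics/side0.png

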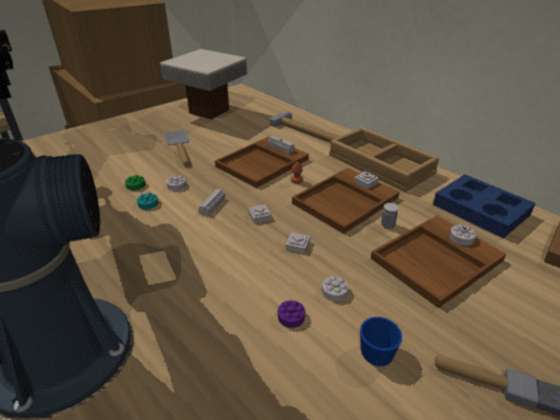

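The top view shows rosettes at (142,248) and (363,236), squares at (246,217) and (303,219), and the bar at (198,241). The cup is at (424,255) and the finial at (222,146). The tray bays are bar (168,155), square (283,148) and rosette (391,157). The side view agrees.

```bash
cat > h.py <<'E'
import numpy as np,cv2
def ray(c,px):
    px=np.atleast_2d(np.array(px,float)); f=210/np.tan(np.radians(c["fov_y"]/2))
    K=np.array([[f,0,c["cx"]],[0,f,c["cy"]],[0,0,1]])
    u=cv2.undistortPointsIter(px.reshape(-1,1,2),K,np.array([c["k1"],0,0,0.]),None,None,(3,50,1e-10)).reshape(-1,2)
    E=np.array(c["extrinsics"]);d=np.c_[u,np.ones(len(u))]@E[:3,:3].T
    return E[:3,3],d
def onz(c,px,z):
    o,d=ray(c,px);return (o+d*((z-o[2])/d[:,2:]))[:,:2]
def proj(c,P):
    E=np.array(c["extrinsics"]);p=(np.atleast_2d(P)-E[:3,3])@E[:3,:3];u=p[:,:2]/p[:,2:]
    u=u*(1+c["k1"]*(u**2).sum(1,keepdims=True));f=210/np.tan(np.radians(c["fov_y"]/2))
    return u*f+[c["cx"],c["cy"]]
def white(im):
    h=cv2.cvtColor(im,cv2.COLOR_RGB2HSV);return ((h[...,1]<70)&(h[...,2]>95)).astype(np.uint8)
def blobs(c,m,lo,hi,box=(0,0,560,420)):
    cs,_=cv2.findContours(m,cv2.RETR_EXTERNAL,cv2.CHAIN_APPROX_NONE);r=[]
    for k in cs:
        x,y=k[:,0].mean(0)
        if lo<cv2.contourArea(k)<hi and box[0]<x<box[2] and box[1]<y<box[3]: r.append(k[:,0])
    return r
def rect(c,k,z):
    w=onz(c,k,z)*1000;return cv2.minAreaRect(w.astype(np.float32))
E
python3 - <<'E'
from h import *;import pickle
d=pickle.load(open("c0.pkl","rb"));c=d["top"];im=c["frame"]
print("white, z=.016")
for k in blobs(c,white(im),100,1500,(100,90,450,300)):
    r=rect(c,k,.016);print(np.round(k.mean(0)),np.round(r[0],1),np.round(r[1],1),round(r[2],1))
h=cv2.cvtColor(im,cv2.COLOR_RGB2HSV);
for p in[(168,170),(283,120),(200,150),(320,200),(255,150),(222,146),(424,255),(391,160)]:print(p,h[p[1],p[0]])
m=((h[...,0]<13)&(h[...,1]>140)&(h[...,2]>40)).astype(np.uint8)
cv2.imwrite("pics/m.png",np.vstack([im[80:300,90:470,::-1],cv2.cvtColor((m|2*white(im))[80:300,90:470]*100,cv2.COLOR_GRAY2BGR)]))
E
```

```text
white, z=.016
[141. 248.] [385.2 320.8] [46.7 50.1] 0.9
[362. 236.] [ 418.8 -194.5] [46.7 49.3] 0.4
[198. 241.] [404.6 186.7] [84.2 30. ] 28.2
[302. 219.] [456.7 -54.7] [44.6 45.4] 30.7
[245. 217.] [461.2  78.1] [44.7 44.7] 69.3
[335. 135.] [ 665.7 -134.6] [35.5 41.9] 25.3
[164. 116.] [706.7 282.8] [32.7 82.3] 6.2
[393. 114.] [ 719.  -277.3] [48.5 53.9] 45.4
[281. 103.] [742.8  -5.8] [46.8 43.8] 0.6
(168, 170) [ 14 157 130]
(283, 120) [ 13 142  90]
(200, 150) [ 14 150 104]
(320, 200) [ 18 103 159]
(255, 150) [ 15 141  92]
(222, 146) [ 11 157 109]
(424, 255) [109 182 116]
(391, 160) [ 15 169 124]
```

View pics/m.png

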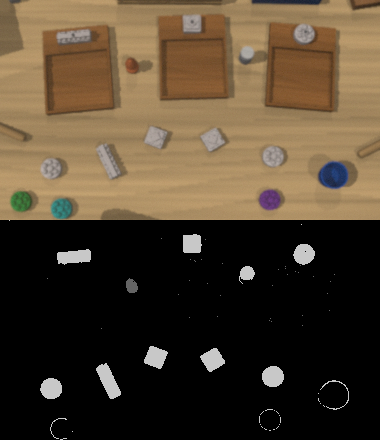

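The crop confirms clean white masks for the five casts and three samples. The trays need a saturation mask instead.

Run:
```python
from h import *;import pickle
d=pickle.load(open("c0.pkl","rb"));c=d["top"];im=c["frame"]
h=cv2.cvtColor(im,cv2.COLOR_RGB2HSV)
m=((h[...,0]<=17)&(h[...,1]>120)).astype(np.uint8)
m=cv2.morphologyEx(m,cv2.MORPH_OPEN,np.ones((5,5)));m=cv2.morphologyEx(m,cv2.MORPH_CLOSE,np.ones((5,5)))
for k in blobs(c,m,3000,12000,(100,90,450,200)):
    r=rect(c,k,.018);b=cv2.boxPoints(r);print("tray",np.round(r[0]),np.round(r[1]),round(r[2],1),np.round(b).tolist())
for k in blobs(c,white(im),100,1500,(100,90,450,300)):
    z=.036 if k[:,1].mean()<125 else .014
    r=rect(c,k,z);b=cv2.boxPoints(r);e=b[1]-b[0];f=b[2]-b[1];e=e if e@e>f@f else f
    print(np.round(r[0],1),np.round(r[1],1),"long edge ang",round(np.degrees(np.arctan2(e[1],e[0])),1))
# fine check against side view
s=d["side"]
for k in blobs(s,white(s["frame"]),100,2500,(120,130,480,310)):
    M=cv2.minAreaRect(k.astype(np.float32));w=onz(s,M[0],.013)[0]*1000;w2=onz(s,M[0],.033)[0]*1000;print("side",np.round(M[0]),np.round(w),np.round(w2))
```

```text
tray [625. 270.] [211. 165.] 6.0 [[511.0, 341.0], [528.0, 177.0], [738.0, 199.0], [721.0, 363.0]]
tray [ 637. -268.] [165. 212.] 85.8 [[525.0, -342.0], [736.0, -358.0], [749.0, -194.0], [537.0, -178.0]]
tray [659.  -7.] [211. 163.] 2.2 [[550.0, 70.0], [557.0, -93.0], [767.0, -85.0], [761.0, 78.0]]
[385.4 321.4] [46.8 50.2] long edge ang -89.1
[ 419.  -194.8] [46.7 49.4] long edge ang -89.6
[404.8 187. ] [84.4 30.1] long edge ang 28.2
[457.  -54.8] [44.7 45.5] long edge ang -59.3
[461.5  78.2] [44.8 44.7] long edge ang 69.3
[ 666.4 -134.8] [35.5 42. ] long edge ang -64.7
[699.1 277.9] [32.1 80.8] long edge ang -83.8
[ 711.2 -272.2] [47.6 52.9] long edge ang -44.6
[734.6  -5.5] [46. 43.] long edge ang 0.6
side [335. 286.] [ 424. -195.] [ 408. -208.]
side [298. 240.] [462. -53.] [445. -71.]
side [463. 232.] [ 748. -265.] [ 721. -275.]
side [259. 211.] [466.  82.] [448.  59.]
side [211. 200.] [407. 192.] [392. 166.]
side [175. 180.] [390. 328.] [376. 297.]
side [366. 177.] [772.  18.] [744.  -2.]
side [281. 142.] [739. 315.] [712. 284.]
side [176. 137.] [520. 553.] [501. 514.]
```

>>> move_arm(
  commands=[
    {"hand": 8.7,"travel": [0,0,0],"twist": [0,0,6.4]},
    {"hand": 8.7,"travel": [0,0,0],"twist": [0,0,6.4]},
    {"hand": 8.7,"travel": [0,0,0],"twist": [0,0,6.4]},
    {"hand": 8.7,"travel": [0,0,0],"twist": [0,0,6.4]},
    {"hand": 8.7,"travel": [0,0,0],"twist": [0,0,6.4]},
  ],
  force=15,
)

```text
time: 0.52
position: [0.1415, 0.6083, 0.2359]
tool_rot: [0.386, 0.922, -0.001, -0.0]
ft_force: [-0.8, -0.1, 0.2]
grip_width: 0.0871
grip_force: 0.0
```

>>> move_arm(
  commands=[
    {"hand": 8.7,"travel": [0,0,0],"twist": [0,0,6.4]},
    {"hand": 8.7,"travel": [0,0,0],"twist": [0,0,6.4]},
    {"hand": 8.7,"travel": [0,0,0],"twist": [0,0,6.4]},
    {"hand": 8.7,"travel": [0,0,0],"twist": [0,0,6.4]},
    {"hand": 8.7,"travel": [0,0,0],"twist": [0,0,6.4]},
  ],
)

```text
time: 0.93
position: [0.1416, 0.6083, 0.2359]
tool_rot: [0.625, 0.78, -0.001, 0.0]
ft_force: [0.2, 0.1, -0.5]
grip_width: 0.0869
grip_force: 0.0
```

>>> move_arm(
  commands=[
    {"hand": 8.7,"travel": [0,0,0],"twist": [0,0,6.4]},
    {"hand": 8.7,"travel": [0,0,0],"twist": [0,0,6.5]},
    {"hand": 8.7,"travel": [0,0,0],"twist": [0,0,0]},
    {"hand": 8.7,"travel": [0,0,0],"twist": [0,0,0]},
  ],
)

```text
time: 1.27
position: [0.1416, 0.6084, 0.2361]
tool_rot: [0.706, 0.708, -0.0, 0.0]
ft_force: [-0.1, 0.7, 0.1]
grip_width: 0.0872
grip_force: 0.0
```

>>> move_arm(
  commands=[
    {"hand": 8.7,"travel": [-2.84,2.45,1],"twist": [0,0,0]},
    {"hand": 8.7,"travel": [-2.84,2.45,1],"twist": [0,0,0]},
    {"hand": 8.7,"travel": [-2.84,2.45,1],"twist": [0,0,0]},
    {"hand": 8.7,"travel": [-2.84,2.45,1],"twist": [0,0,0]},
    {"hand": 8.7,"travel": [-2.84,2.45,1],"twist": [0,0,0]},
  ],
)

```text
time: 1.68
position: [0.2648, 0.4654, 0.1862]
tool_rot: [0.706, 0.708, 0.0, 0.0]
ft_force: [0.8, 0.2, -0.5]
grip_width: 0.0873
grip_force: 0.0
```

>>> move_arm(
  commands=[
    {"hand": 8.7,"travel": [-2.84,2.45,1],"twist": [0,0,0]},
    {"hand": 8.7,"travel": [-2.84,2.45,1],"twist": [0,0,0]},
    {"hand": 8.7,"travel": [-2.84,2.45,1],"twist": [0,0,0]},
    {"hand": 8.7,"travel": [-2.84,2.45,1],"twist": [0,0,0]},
    {"hand": 8.7,"travel": [-2.84,2.45,1],"twist": [0,0,0]},
  ],
)

```text
time: 2.1
position: [0.3877, 0.3233, 0.1362]
tool_rot: [0.706, 0.708, 0.0, 0.0]
ft_force: [-0.1, -0.1, 0.3]
grip_width: 0.0873
grip_force: 0.0
```

>>> move_arm(
  commands=[
    {"hand": 8.7,"travel": [0,0,0],"twist": [0,0,0]},
    {"hand": 8.7,"travel": [0,0,0],"twist": [0,0,0]},
  ],
)

```text
time: 2.27
position: [0.3879, 0.3231, 0.136]
tool_rot: [0.708, 0.706, -0.001, -0.0]
ft_force: [-0.4, -0.1, -0.0]
grip_width: 0.0869
grip_force: 0.0
```

>>> move_arm(
  commands=[
    {"hand": 8.7,"travel": [0,0,3.5],"twist": [0,0,0]},
    {"hand": 8.7,"travel": [0,0,3.5],"twist": [0,0,0]},
    {"hand": 8.7,"travel": [0,0,3],"twist": [0,0,0]},
    {"hand": 8.7,"travel": [0,0,1.9],"twist": [0,0,0]},
    {"hand": 8.7,"travel": [0,0,0],"twist": [0,0,0]},
  ],
)

```text
time: 2.68
position: [0.3854, 0.3256, 0.0157]
tool_rot: [0.706, 0.708, -0.001, -0.0]
ft_force: [-0.0, -0.9, -0.5]
grip_width: 0.0868
grip_force: 0.0
```

>>> move_arm(
  commands=[
    {"hand": 4,"travel": [0,0,0],"twist": [0,0,0]},
    {"hand": 4,"travel": [0,0,0],"twist": [0,0,0]},
    {"hand": 4,"travel": [0,0,0],"twist": [0,0,0]},
    {"hand": 4,"travel": [0,0,0],"twist": [0,0,0]},
    {"hand": 4,"travel": [0,0,0],"twist": [0,0,0]},
  ],
  force=20,
)

```text
time: 3.1
position: [0.3868, 0.325, 0.0181]
tool_rot: [0.707, 0.707, 0.001, 0.0]
ft_force: [-0.4, 0.0, -0.5]
grip_width: 0.0615
grip_force: 0.0
```

>>> move_arm(
  commands=[
    {"hand": 4,"travel": [0,0,0],"twist": [0,0,0]},
    {"hand": 4,"travel": [0,0,0],"twist": [0,0,0]},
    {"hand": 4,"travel": [0,0,0],"twist": [0,0,0]},
    {"hand": 4,"travel": [0,0,0],"twist": [0,0,0]},
  ],
)

```text
time: 3.43
position: [0.3868, 0.3247, 0.0178]
tool_rot: [0.707, 0.707, 0.0, 0.0]
ft_force: [-0.5, 0.8, 3.9]
grip_width: 0.0471
grip_force: 20.0
```

>>> move_arm(
  commands=[
    {"hand": 4,"travel": [0,0,-1],"twist": [0,0,0]},
    {"hand": 4,"travel": [0,0,-2],"twist": [0,0,0]},
    {"hand": 4,"travel": [0,0,-3],"twist": [0,0,0]},
    {"hand": 4,"travel": [0,0,-3],"twist": [0,0,0]},
    {"hand": 4,"travel": [0,0,-2],"twist": [0,0,0]},
  ],
  force=25,
)

```text
time: 3.85
position: [0.3871, 0.3248, 0.1302]
tool_rot: [0.707, 0.707, 0.001, 0.0]
ft_force: [-0.3, 1.0, -1.2]
grip_width: 0.0469
grip_force: 25.0
```

>>> move_arm(
  commands=[
    {"hand": 4,"travel": [-1.5,0.6,0],"twist": [0,0,0]},
    {"hand": 4,"travel": [-2.5,0.9,0],"twist": [0,0,0]},
    {"hand": 4,"travel": [-3.5,1.2,0],"twist": [0,0,0]},
    {"hand": 4,"travel": [-3.5,1.2,0],"twist": [0,0,0]},
    {"hand": 4,"travel": [-3.5,1.2,0],"twist": [0,0,0]},
  ],
)

```text
time: 4.27
position: [0.4377, 0.1784, 0.1282]
tool_rot: [0.707, 0.707, 0.0, 0.0]
ft_force: [-0.0, 1.2, -0.2]
grip_width: 0.0472
grip_force: 25.0
```

>>> move_arm(
  commands=[
    {"hand": 4,"travel": [-3.5,1.2,0],"twist": [0,0,0]},
    {"hand": 4,"travel": [-3.5,1.2,0],"twist": [0,0,0]},
    {"hand": 4,"travel": [-3.5,1.2,0],"twist": [0,0,0]},
    {"hand": 4,"travel": [-3.5,1.2,0],"twist": [0,0,0]},
    {"hand": 4,"travel": [-3.5,1.2,0],"twist": [0,0,0]},
  ],
)

```text
time: 4.68
position: [0.4976, 0.0027, 0.1281]
tool_rot: [0.707, 0.707, 0.0, -0.0]
ft_force: [1.1, 0.3, -1.0]
grip_width: 0.0473
grip_force: 25.0
```

>>> move_arm(
  commands=[
    {"hand": 4,"travel": [-3.5,1.2,0],"twist": [0,0,0]},
    {"hand": 4,"travel": [-3.5,1.2,0],"twist": [0,0,0]},
    {"hand": 4,"travel": [-3.5,1.2,0],"twist": [0,0,0]},
    {"hand": 4,"travel": [-3.5,1.2,0],"twist": [0,0,0]},
    {"hand": 4,"travel": [-3.5,1.2,0],"twist": [0,0,0]},
  ],
)

```text
time: 5.1
position: [0.5575, -0.1722, 0.128]
tool_rot: [0.707, 0.707, -0.0, -0.0]
ft_force: [-0.2, 0.4, -0.8]
grip_width: 0.0471
grip_force: 25.0
```

>>> move_arm(
  commands=[
    {"hand": 4,"travel": [-3.5,1.2,0],"twist": [0,0,0]},
    {"hand": 4,"travel": [-2.5,1,0],"twist": [0,0,0]},
    {"hand": 4,"travel": [-0.7,0.7,0],"twist": [0,0,4.3]},
    {"hand": 4,"travel": [0,0,0],"twist": [0,0,0]},
    {"hand": 4,"travel": [0,0,0],"twist": [0,0,0]},
  ],
)

```text
time: 5.52
position: [0.5859, -0.2373, 0.1276]
tool_rot: [0.733, 0.68, -0.0, -0.001]
ft_force: [-1.1, 0.8, -0.6]
grip_width: 0.0473
grip_force: 25.0
```

>>> move_arm(
  commands=[
    {"hand": 4,"travel": [-2.1,0.8,0],"twist": [0,0,0]},
    {"hand": 4,"travel": [-2.6,0.9,0],"twist": [0,0,0]},
    {"hand": 4,"travel": [-1.6,0.7,0],"twist": [0,0,0]},
    {"hand": 4,"travel": [0,0,0],"twist": [0,0,0]},
  ],
)

```text
time: 5.85
position: [0.6065, -0.304, 0.128]
tool_rot: [0.733, 0.68, -0.0, 0.001]
ft_force: [0.7, 0.1, 0.2]
grip_width: 0.047
grip_force: 25.0
```

>>> move_arm(
  commands=[
    {"hand": 4,"travel": [0,0,2.5],"twist": [0,0,0]},
    {"hand": 4,"travel": [0,0,3],"twist": [0,0,0]},
    {"hand": 4,"travel": [0,0,2.5],"twist": [0,0,0]},
    {"hand": 4,"travel": [0,0,1.2],"twist": [0,0,0]},
    {"hand": 4,"travel": [0,0,0.3],"twist": [0,0,0]},
  ],
)

```text
time: 6.27
position: [0.6033, -0.2986, 0.0297]
tool_rot: [0.732, 0.681, -0.001, -0.004]
ft_force: [1.2, 0.7, 0.0]
grip_width: 0.047
grip_force: 25.0
```

>>> move_arm(
  commands=[
    {"hand": 4,"travel": [0,0,0.4],"twist": [0,0,0]},
    {"hand": 4,"travel": [0,0,0.4],"twist": [0,0,0]},
    {"hand": 4,"travel": [0,0,0],"twist": [0,0,0]},
    {"hand": 4,"travel": [0,0,0],"twist": [0,0,0]},
  ],
)

```text
time: 6.6
position: [0.6064, -0.3023, 0.0257]
tool_rot: [0.733, 0.68, 0.0, 0.001]
ft_force: [0.7, -0.0, -0.3]
grip_width: 0.0471
grip_force: 25.0
```

>>> move_arm(
  commands=[
    {"hand": 4,"travel": [0,0,0.1],"twist": [0,0,0]},
    {"hand": 4,"travel": [0,0,0],"twist": [0,0,0]},
    {"hand": 4,"travel": [0,0,0],"twist": [0,0,0]},
  ],
)

```text
time: 6.85
position: [0.606, -0.3022, 0.0241]
tool_rot: [0.733, 0.68, 0.0, 0.0]
ft_force: [0.3, -0.1, -0.3]
grip_width: 0.047
grip_force: 25.0
```

>>> move_arm(
  commands=[
    {"hand": 4,"travel": [0,0,0.05],"twist": [0,0,0]},
    {"hand": 4,"travel": [0,0,0],"twist": [0,0,0]},
    {"hand": 4,"travel": [0,0,0],"twist": [0,0,0]},
  ],
)

```text
time: 7.1
position: [0.606, -0.3022, 0.0239]
tool_rot: [0.733, 0.68, 0.0, 0.0]
ft_force: [-0.6, 0.6, 4.4]
grip_width: 0.0469
grip_force: 25.0
```

>>> move_arm(
  commands=[
    {"hand": 6.8,"travel": [0,0,0],"twist": [0,0,0]},
    {"hand": 6.8,"travel": [0,0,0],"twist": [0,0,0]},
    {"hand": 6.8,"travel": [0,0,0],"twist": [0,0,0]},
    {"hand": 6.8,"travel": [0,0,0],"twist": [0,0,0]},
    {"hand": 6.8,"travel": [0,0,0],"twist": [0,0,0]},
  ],
)

```text
time: 7.52
position: [0.6056, -0.3019, 0.0226]
tool_rot: [0.733, 0.68, -0.0, -0.0]
ft_force: [-0.4, -1.3, -0.2]
grip_width: 0.0661
grip_force: 0.0
```

>>> move_arm(
  commands=[
    {"hand": 8.7,"travel": [0,0,-1],"twist": [0,0,0]},
    {"hand": 8.7,"travel": [0,0,-2.5],"twist": [0,0,0]},
    {"hand": 8.7,"travel": [0,0,-3.5],"twist": [0,0,0]},
    {"hand": 8.7,"travel": [0,0,-3.5],"twist": [0,0,0]},
    {"hand": 8.7,"travel": [1.5,-3.2,0],"twist": [0,0,0]},
  ],
)

```text
time: 7.93
position: [0.5855, -0.2923, 0.1375]
tool_rot: [0.733, 0.68, 0.003, 0.014]
ft_force: [2.3, -1.9, 0.9]
grip_width: 0.0857
grip_force: 0.0
```

>>> move_arm(
  commands=[
    {"hand": 8.7,"travel": [1.5,-3.2,0],"twist": [0,0,0]},
    {"hand": 8.7,"travel": [1.5,-3.2,0],"twist": [0,0,0]},
    {"hand": 8.7,"travel": [1.5,-3.2,0],"twist": [0,0,0]},
    {"hand": 8.7,"travel": [1.5,-3.2,0],"twist": [0,0,0]},
    {"hand": 8.7,"travel": [1.7,-3.3,0],"twist": [0,0,0]},
  ],
)

```text
time: 8.35
position: [0.4194, -0.1954, 0.129]
tool_rot: [0.733, 0.68, 0.0, 0.001]
ft_force: [-0.7, -0.3, 0.2]
grip_width: 0.0871
grip_force: 0.0
```

>>> move_arm(
  commands=[
    {"hand": 8.7,"travel": [0,0,0],"twist": [0,0,0]},
    {"hand": 8.7,"travel": [0,0,0],"twist": [0,0,0]},
  ],
)

```text
time: 8.52
position: [0.4181, -0.194, 0.1286]
tool_rot: [0.733, 0.68, -0.0, -0.001]
ft_force: [-0.3, -0.1, 0.4]
grip_width: 0.0867
grip_force: 0.0
```

>>> move_arm(
  commands=[
    {"hand": 8.7,"travel": [0,0,2.5],"twist": [0,0,0]},
    {"hand": 8.7,"travel": [0,0,3.5],"twist": [0,0,0]},
    {"hand": 8.7,"travel": [0,0,3],"twist": [0,0,0]},
    {"hand": 8.7,"travel": [0,0,1.5],"twist": [0,0,0]},
    {"hand": 7,"travel": [0,0,0.6],"twist": [0,0,0]},
  ],
)

```text
time: 8.93
position: [0.4212, -0.1966, 0.015]
tool_rot: [0.733, 0.68, -0.0, -0.0]
ft_force: [0.6, 0.1, 0.2]
grip_width: 0.0845
grip_force: 0.0
```

>>> move_arm(
  commands=[
    {"hand": 4,"travel": [0,0,0],"twist": [0,0,0]},
    {"hand": 4,"travel": [0,0,0],"twist": [0,0,0]},
    {"hand": 4,"travel": [0,0,0],"twist": [0,0,0]},
    {"hand": 4,"travel": [0,0,0],"twist": [0,0,0]},
    {"hand": 4,"travel": [0,0,0],"twist": [0,0,0]},
  ],
)

```text
time: 9.35
position: [0.4209, -0.1962, 0.0181]
tool_rot: [0.733, 0.68, 0.0, 0.001]
ft_force: [1.1, 0.1, -0.1]
grip_width: 0.055
grip_force: 0.0
```

>>> move_arm(
  commands=[
    {"hand": 4,"travel": [0,0,0],"twist": [0,0,0]},
    {"hand": 4,"travel": [0,0,0],"twist": [0,0,0]},
    {"hand": 4,"travel": [0,0,0],"twist": [0,0,0]},
    {"hand": 4,"travel": [0,0,0],"twist": [0,0,0]},
  ],
)

```text
time: 9.68
position: [0.4206, -0.196, 0.0178]
tool_rot: [0.733, 0.68, 0.0, 0.001]
ft_force: [-0.1, 0.2, 6.4]
grip_width: 0.047
grip_force: 25.0
```

>>> move_arm(
  commands=[
    {"hand": 4,"travel": [0,0,-1],"twist": [0,0,0]},
    {"hand": 4,"travel": [0,0,-2],"twist": [0,0,0]},
    {"hand": 4,"travel": [0,0,-3],"twist": [0,0,0]},
    {"hand": 4,"travel": [0,0,-3],"twist": [0,0,0]},
    {"hand": 4,"travel": [0,0,-2],"twist": [0,0,0]},
  ],
)

```text
time: 10.1
position: [0.4204, -0.1959, 0.1296]
tool_rot: [0.733, 0.68, 0.0, 0.001]
ft_force: [-0.2, -0.0, 0.1]
grip_width: 0.047
grip_force: 25.0
```

Run:
```python
from rig import robot
import cv2
c=robot.camera("side");cv2.imwrite("pics/s1.png",c["frame"][100:,100:,::-1]);print(robot.get_obs()["position"])
```

```text
[ 0.42200914 -0.19693715  0.13223269]
```

View pics/s1.png

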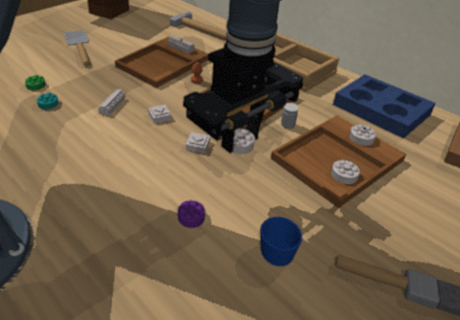

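Side picture: rosette_1 lies flat in its tray at crop (345,170), and rosette_2 hangs in the gripper at (243,140). The cup and finial have not moved.

>>> move_arm(
  commands=[
    {"hand": 4,"travel": [-0.2,2,0],"twist": [0,0,0]},
    {"hand": 4,"travel": [-0.4,3.5,0],"twist": [0,0,0]},
    {"hand": 4,"travel": [-0.4,3.6,0],"twist": [0,0,0]},
    {"hand": 4,"travel": [-0.4,3.6,0],"twist": [0,0,0]},
    {"hand": 4,"travel": [-0.3,3.5,0],"twist": [0,0,0]},
  ],
)

```text
time: 10.57
position: [0.5818, -0.2249, 0.1274]
tool_rot: [0.733, 0.68, -0.0, -0.0]
ft_force: [0.1, 0.1, -1.2]
grip_width: 0.0473
grip_force: 25.0
```

>>> move_arm(
  commands=[
    {"hand": 4,"travel": [-0.3,2.2,0],"twist": [0,0,0]},
    {"hand": 4,"travel": [0,0.8,0],"twist": [0,0,0]},
    {"hand": 4,"travel": [0,0,0],"twist": [0,0,0]},
    {"hand": 4,"travel": [0,0,0],"twist": [0,0,0]},
  ],
)

```text
time: 10.9
position: [0.6086, -0.2293, 0.1264]
tool_rot: [0.733, 0.68, -0.001, -0.002]
ft_force: [0.4, 0.6, -1.3]
grip_width: 0.047
grip_force: 25.0
```

>>> move_arm(
  commands=[
    {"hand": 4,"travel": [0,0,2],"twist": [0,0,0]},
    {"hand": 4,"travel": [0,0,3],"twist": [0,0,0]},
    {"hand": 4,"travel": [0,0,2.5],"twist": [0,0,0]},
    {"hand": 4,"travel": [0,0,1.5],"twist": [0,0,0]},
    {"hand": 4,"travel": [0,0,0.5],"twist": [0,0,0]},
  ],
)

```text
time: 11.32
position: [0.6058, -0.2284, 0.0291]
tool_rot: [0.733, 0.68, -0.001, -0.004]
ft_force: [0.2, 0.8, -0.3]
grip_width: 0.0466
grip_force: 25.0
```

>>> move_arm(
  commands=[
    {"hand": 4,"travel": [0,0,0.4],"twist": [0,0,0]},
    {"hand": 4,"travel": [0,0,0.3],"twist": [0,0,0]},
    {"hand": 4,"travel": [0,0,0],"twist": [0,0,0]},
    {"hand": 4,"travel": [0,0,0],"twist": [0,0,0]},
  ],
)

```text
time: 11.65
position: [0.6106, -0.2305, 0.0262]
tool_rot: [0.733, 0.68, 0.0, 0.001]
ft_force: [0.5, 0.8, -0.2]
grip_width: 0.0471
grip_force: 25.0
```

>>> move_arm(
  commands=[
    {"hand": 4,"travel": [0,0,0.15],"twist": [0,0,0]},
    {"hand": 4,"travel": [0,0,0],"twist": [0,0,0]},
    {"hand": 4,"travel": [0,0,0],"twist": [0,0,0]},
  ],
)

```text
time: 11.9
position: [0.6105, -0.2302, 0.0241]
tool_rot: [0.733, 0.68, 0.0, 0.0]
ft_force: [0.2, 0.3, -1.3]
grip_width: 0.047
grip_force: 25.0
```

>>> move_arm(
  commands=[
    {"hand": 4,"travel": [0,0,0.07],"twist": [0,0,0]},
    {"hand": 4,"travel": [0,0,0],"twist": [0,0,0]},
    {"hand": 4,"travel": [0,0,0],"twist": [0,0,0]},
  ],
)

```text
time: 12.15
position: [0.6105, -0.2302, 0.0239]
tool_rot: [0.733, 0.68, 0.0, 0.0]
ft_force: [-0.3, 0.2, 5.6]
grip_width: 0.047
grip_force: 25.0
```

>>> move_arm(
  commands=[
    {"hand": 6.8,"travel": [0,0,0],"twist": [0,0,0]},
    {"hand": 6.8,"travel": [0,0,0],"twist": [0,0,0]},
    {"hand": 6.8,"travel": [0,0,0],"twist": [0,0,0]},
    {"hand": 6.8,"travel": [0,0,0],"twist": [0,0,0]},
    {"hand": 6.8,"travel": [0,0,0],"twist": [0,0,0]},
  ],
)

```text
time: 12.57
position: [0.6101, -0.2301, 0.0225]
tool_rot: [0.733, 0.68, -0.0, -0.0]
ft_force: [-0.1, 0.2, 0.0]
grip_width: 0.0664
grip_force: 0.0
```

>>> move_arm(
  commands=[
    {"hand": 6.8,"travel": [0,0,-1],"twist": [0,0,0]},
    {"hand": 8.7,"travel": [0,0,-2.5],"twist": [0,0,0]},
    {"hand": 8.7,"travel": [0,0,-3.5],"twist": [0,0,0]},
    {"hand": 8.7,"travel": [0,0,-3.5],"twist": [0,0,0]},
    {"hand": 8.7,"travel": [0,0,0],"twist": [0,0,0]},
  ],
)

```text
time: 12.98
position: [0.6146, -0.2325, 0.136]
tool_rot: [0.733, 0.68, 0.002, 0.007]
ft_force: [1.7, -0.9, 0.5]
grip_width: 0.0842
grip_force: 0.0
```

>>> move_arm(
  commands=[
    {"hand": 8.7,"travel": [2.7,-2.7,0],"twist": [0,0,0]},
    {"hand": 8.7,"travel": [2.7,-2.7,0],"twist": [0,0,0]},
    {"hand": 8.7,"travel": [2.7,-2.8,0],"twist": [0,0,0]},
    {"hand": 8.7,"travel": [2.7,-2.8,0],"twist": [0,0,0]},
    {"hand": 8.7,"travel": [2.7,-2.8,0],"twist": [0,0,0]},
  ],
)

```text
time: 13.4
position: [0.4815, -0.084, 0.1283]
tool_rot: [0.733, 0.68, 0.0, 0.0]
ft_force: [0.8, 0.7, -0.2]
grip_width: 0.087
grip_force: 0.0
```

>>> move_arm(
  commands=[
    {"hand": 8.7,"travel": [2.8,-2.7,0],"twist": [0,0,0]},
    {"hand": 8.7,"travel": [0,0,0],"twist": [0,0,-7]},
    {"hand": 8.7,"travel": [0,0,0],"twist": [0,0,-7]},
    {"hand": 8.7,"travel": [0,0,0],"twist": [0,0,-7]},
    {"hand": 8.7,"travel": [0,0,0],"twist": [0,0,-7]},
  ],
)

```text
time: 13.82
position: [0.458, -0.0549, 0.1284]
tool_rot: [0.544, 0.839, 0.0, 0.001]
ft_force: [0.7, 0.1, -0.1]
grip_width: 0.0875
grip_force: 0.0
```

>>> move_arm(
  commands=[
    {"hand": 8.7,"travel": [0,0,0],"twist": [0,0,-7]},
    {"hand": 8.7,"travel": [0,0,0],"twist": [0,0,0]},
    {"hand": 8.7,"travel": [0,0,0],"twist": [0,0,0]},
  ],
)

```text
time: 14.07
position: [0.4581, -0.0552, 0.1282]
tool_rot: [0.496, 0.868, 0.0, 0.0]
ft_force: [-0.2, 0.8, 0.3]
grip_width: 0.0871
grip_force: 0.0
```

```bash
cat > w.py <<'E'
# world target -> shift in tool axes (cm) and yaw of the jaw line
import sys,numpy as np
from rig import robot
from scipy.spatial.transform import Rotation as R
o=robot.get_obs();r=R.from_quat(o["tool_rot"]).as_matrix();a=np.array(sys.argv[1:4],float)
print(np.round(o["position"],4),"yaw",round(np.degrees(np.arctan2(r[1,1],r[0,1])),2),"shift cm",np.round(r.T@(a-o["position"])*100,2))
E
python3 w.py .458 -.0548 .0175
```

```text
[ 0.4581 -0.0552  0.1282] yaw 30.51 shift cm [5.000e-02 1.000e-02 1.107e+01]
```

>>> move_arm(
  commands=[
    {"hand": 8.7,"travel": [0,0,2.5],"twist": [0,0,0]},
    {"hand": 8.7,"travel": [0,0,3.5],"twist": [0,0,0]},
    {"hand": 8.7,"travel": [0,0,3],"twist": [0,0,0]},
    {"hand": 8.7,"travel": [0,0,1.5],"twist": [0,0,0]},
    {"hand": 7,"travel": [0,0,0.6],"twist": [0,0,0]},
  ],
)

```text
time: 14.48
position: [0.4568, -0.0549, 0.0147]
tool_rot: [0.496, 0.868, -0.0, -0.002]
ft_force: [0.0, -0.4, 1.3]
grip_width: 0.0848
grip_force: 0.0
```

>>> move_arm(
  commands=[
    {"hand": 3.5,"travel": [0,0,0],"twist": [0,0,0]},
    {"hand": 3.5,"travel": [0,0,0],"twist": [0,0,0]},
    {"hand": 3.5,"travel": [0,0,0],"twist": [0,0,0]},
    {"hand": 3.5,"travel": [0,0,0],"twist": [0,0,0]},
    {"hand": 3.5,"travel": [0,0,0],"twist": [0,0,0]},
  ],
)

```text
time: 14.9
position: [0.4585, -0.0554, 0.0178]
tool_rot: [0.495, 0.869, 0.0, 0.001]
ft_force: [-0.2, -0.7, 0.4]
grip_width: 0.0547
grip_force: 0.0
```

>>> move_arm(
  commands=[
    {"hand": 3.5,"travel": [0,0,0],"twist": [0,0,0]},
    {"hand": 3.5,"travel": [0,0,0],"twist": [0,0,0]},
    {"hand": 3.5,"travel": [0,0,0],"twist": [0,0,0]},
    {"hand": 3.5,"travel": [0,0,0],"twist": [0,0,0]},
    {"hand": 3.5,"travel": [0,0,0],"twist": [0,0,0]},
  ],
)

```text
time: 15.32
position: [0.4582, -0.0553, 0.0174]
tool_rot: [0.495, 0.869, 0.0, 0.001]
ft_force: [0.0, 0.0, 6.3]
grip_width: 0.0415
grip_force: 25.0
```

>>> move_arm(
  commands=[
    {"hand": 3.5,"travel": [0,0,-1],"twist": [0,0,0]},
    {"hand": 3.5,"travel": [0,0,-2],"twist": [0,0,0]},
    {"hand": 3.5,"travel": [0,0,-3],"twist": [0,0,0]},
    {"hand": 3.5,"travel": [0,0,-3],"twist": [0,0,0]},
    {"hand": 3.5,"travel": [0,0,-2],"twist": [0,0,0]},
  ],
)

```text
time: 15.73
position: [0.4581, -0.0552, 0.1293]
tool_rot: [0.495, 0.869, 0.0, 0.001]
ft_force: [0.2, -1.1, -0.1]
grip_width: 0.0416
grip_force: 25.0
```

>>> move_arm(
  commands=[
    {"hand": 3.5,"travel": [0,0,0],"twist": [0,0,7]},
    {"hand": 3.5,"travel": [0,0,0],"twist": [0,0,7]},
    {"hand": 3.5,"travel": [0,0,0],"twist": [0,0,7]},
    {"hand": 3.5,"travel": [0,0,0],"twist": [0,0,7]},
    {"hand": 3.5,"travel": [0,0,0],"twist": [0,0,0.6]},
  ],
)

```text
time: 16.15
position: [0.4576, -0.0551, 0.1274]
tool_rot: [0.695, 0.719, 0.0, 0.0]
ft_force: [-0.1, -0.4, -1.0]
grip_width: 0.0419
grip_force: 25.0
```

```bash
python3 w.py .6313 -.044 .0242
```

```text
[ 0.4576 -0.0551  0.1274] yaw 1.95 shift cm [ 0.52 17.4  10.32]
```

>>> move_arm(
  commands=[
    {"hand": 3.5,"travel": [0.1,2,0],"twist": [0,0,0]},
    {"hand": 3.5,"travel": [0.1,3.5,0],"twist": [0,0,0]},
    {"hand": 3.5,"travel": [0.1,3.6,0],"twist": [0,0,0]},
    {"hand": 3.5,"travel": [0.1,3.6,0],"twist": [0,0,0]},
    {"hand": 3.5,"travel": [0.1,3,0],"twist": [0,0,0]},
  ],
)

```text
time: 16.57
position: [0.6169, -0.0443, 0.1273]
tool_rot: [0.693, 0.721, 0.0, 0.001]
ft_force: [1.0, -0.5, -0.5]
grip_width: 0.042
grip_force: 25.0
```

>>> move_arm(
  commands=[
    {"hand": 3.5,"travel": [0,1.7,0],"twist": [0,0,0]},
    {"hand": 3.5,"travel": [0,0,0],"twist": [0,0,0]},
    {"hand": 3.5,"travel": [0,0,0],"twist": [0,0,0]},
    {"hand": 3.5,"travel": [0,0,0],"twist": [0,0,0]},
  ],
)

```text
time: 16.9
position: [0.6295, -0.0435, 0.1263]
tool_rot: [0.694, 0.72, -0.001, -0.002]
ft_force: [0.1, 1.1, -0.9]
grip_width: 0.0421
grip_force: 25.0
```

>>> move_arm(
  commands=[
    {"hand": 3.5,"travel": [0,0,2],"twist": [0,0,0]},
    {"hand": 3.5,"travel": [0,0,3],"twist": [0,0,0]},
    {"hand": 3.5,"travel": [0,0,2.5],"twist": [0,0,0]},
    {"hand": 3.5,"travel": [0,0,1.5],"twist": [0,0,0]},
    {"hand": 3.5,"travel": [0,0,0.5],"twist": [0,0,0]},
  ],
)

```text
time: 17.32
position: [0.6275, -0.0433, 0.0291]
tool_rot: [0.694, 0.72, -0.002, -0.003]
ft_force: [-0.8, 0.3, -0.2]
grip_width: 0.0418
grip_force: 25.0
```

>>> move_arm(
  commands=[
    {"hand": 3.5,"travel": [0,0,0.4],"twist": [0,0,0]},
    {"hand": 3.5,"travel": [0,0,0.3],"twist": [0,0,0]},
    {"hand": 3.5,"travel": [0,0,0],"twist": [0,0,0]},
    {"hand": 3.5,"travel": [0,0,0],"twist": [0,0,0]},
  ],
)

```text
time: 17.65
position: [0.6321, -0.044, 0.026]
tool_rot: [0.694, 0.72, 0.0, 0.001]
ft_force: [0.3, -0.6, -1.4]
grip_width: 0.0418
grip_force: 25.0
```

```bash
python3 w.py .6313 -.044 .0236
```

```text
[ 0.6321 -0.044   0.026 ] yaw 2.1 shift cm [ 0.01 -0.08  0.24]
```

>>> move_arm(
  commands=[
    {"hand": 3.5,"travel": [0,0,0.15],"twist": [0,0,0]},
    {"hand": 3.5,"travel": [0,0,0],"twist": [0,0,0]},
    {"hand": 3.5,"travel": [0,0,0],"twist": [0,0,0]},
  ],
)

```text
time: 17.9
position: [0.6319, -0.0439, 0.0239]
tool_rot: [0.694, 0.72, 0.0, 0.0]
ft_force: [-0.3, 0.0, -0.6]
grip_width: 0.0417
grip_force: 25.0
```

>>> move_arm(
  commands=[
    {"hand": 3.5,"travel": [0,0,0.07],"twist": [0,0,0]},
    {"hand": 3.5,"travel": [0,0,0],"twist": [0,0,0]},
    {"hand": 3.5,"travel": [0,0,0],"twist": [0,0,0]},
  ],
)

```text
time: 18.15
position: [0.6319, -0.0439, 0.0234]
tool_rot: [0.694, 0.72, 0.0, 0.0]
ft_force: [-0.5, 0.1, 5.4]
grip_width: 0.0419
grip_force: 25.0
```

>>> move_arm(
  commands=[
    {"hand": 6.3,"travel": [0,0,0],"twist": [0,0,0]},
    {"hand": 6.3,"travel": [0,0,0],"twist": [0,0,0]},
    {"hand": 6.3,"travel": [0,0,0],"twist": [0,0,0]},
    {"hand": 6.3,"travel": [0,0,0],"twist": [0,0,0]},
    {"hand": 6.3,"travel": [0,0,0],"twist": [0,0,0]},
  ],
)

```text
time: 18.57
position: [0.6314, -0.0438, 0.0223]
tool_rot: [0.694, 0.72, -0.0, -0.0]
ft_force: [0.3, -0.9, 0.1]
grip_width: 0.0611
grip_force: 0.0
```

>>> move_arm(
  commands=[
    {"hand": 6.3,"travel": [0,0,-1],"twist": [0,0,0]},
    {"hand": 8.7,"travel": [0,0,-2.5],"twist": [0,0,0]},
    {"hand": 8.7,"travel": [0,0,-3.5],"twist": [0,0,0]},
    {"hand": 8.7,"travel": [0,0,-3.5],"twist": [0,0,0]},
    {"hand": 8.7,"travel": [0,0,0],"twist": [0,0,0]},
  ],
)

```text
time: 18.98
position: [0.6364, -0.0448, 0.1355]
tool_rot: [0.694, 0.72, 0.004, 0.006]
ft_force: [1.3, 0.0, 0.6]
grip_width: 0.0812
grip_force: 0.0
```

>>> move_arm(
  commands=[
    {"hand": 8.7,"travel": [2.1,-2.7,0],"twist": [0,0,0]},
    {"hand": 8.7,"travel": [2.2,-2.7,0],"twist": [0,0,0]},
    {"hand": 8.7,"travel": [2.1,-2.8,0],"twist": [0,0,0]},
    {"hand": 8.7,"travel": [2.2,-2.8,0],"twist": [0,0,0]},
    {"hand": 8.7,"travel": [2.1,-2.8,0],"twist": [0,0,0]},
  ],
)

```text
time: 19.4
position: [0.4884, 0.0588, 0.1281]
tool_rot: [0.694, 0.72, 0.0, 0.0]
ft_force: [0.5, 0.5, -0.4]
grip_width: 0.0869
grip_force: 0.0
```

>>> move_arm(
  commands=[
    {"hand": 8.7,"travel": [2.2,-2.7,0],"twist": [0,0,0]},
    {"hand": 8.7,"travel": [0,0,0],"twist": [0,0,6]},
    {"hand": 8.7,"travel": [0,0,0],"twist": [0,0,6]},
    {"hand": 8.7,"travel": [0,0,0],"twist": [0,0,6]},
    {"hand": 8.7,"travel": [0,0,0],"twist": [0,0,4.8]},
  ],
)

```text
time: 19.82
position: [0.462, 0.0793, 0.1282]
tool_rot: [0.824, 0.567, 0.0, 0.0]
ft_force: [0.6, 0.3, -0.2]
grip_width: 0.0872
grip_force: 0.0
```

>>> move_arm(
  commands=[
    {"hand": 8.7,"travel": [0,0,0],"twist": [0,0,0]},
    {"hand": 8.7,"travel": [0,0,0],"twist": [0,0,0]},
  ],
)

```text
time: 19.98
position: [0.4621, 0.079, 0.1279]
tool_rot: [0.822, 0.569, 0.0, 0.0]
ft_force: [-0.2, 0.6, 0.5]
grip_width: 0.0868
grip_force: 0.0
```

```bash
python3 w.py .4625 .079 .0175
```

```text
[0.4621 0.079  0.1279] yaw -20.58 shift cm [1.000e-02 3.000e-02 1.104e+01]
```

>>> move_arm(
  commands=[
    {"hand": 8.7,"travel": [0,0,2.5],"twist": [0,0,0]},
    {"hand": 8.7,"travel": [0,0,3.5],"twist": [0,0,0]},
    {"hand": 8.7,"travel": [0,0,3],"twist": [0,0,0]},
    {"hand": 8.7,"travel": [0,0,1.5],"twist": [0,0,0]},
    {"hand": 7,"travel": [0,0,0.5],"twist": [0,0,0]},
  ],
)

```text
time: 20.4
position: [0.4606, 0.079, 0.0154]
tool_rot: [0.822, 0.569, -0.002, -0.001]
ft_force: [0.2, 0.8, 0.4]
grip_width: 0.0848
grip_force: 0.0
```

>>> move_arm(
  commands=[
    {"hand": 3.5,"travel": [0,0,0],"twist": [0,0,0]},
    {"hand": 3.5,"travel": [0,0,0],"twist": [0,0,0]},
    {"hand": 3.5,"travel": [0,0,0],"twist": [0,0,0]},
    {"hand": 3.5,"travel": [0,0,0],"twist": [0,0,0]},
    {"hand": 3.5,"travel": [0,0,0],"twist": [0,0,0]},
  ],
)

```text
time: 20.82
position: [0.4627, 0.0791, 0.0187]
tool_rot: [0.823, 0.569, 0.001, 0.001]
ft_force: [0.9, 0.0, -0.7]
grip_width: 0.0549
grip_force: 0.0
```

>>> move_arm(
  commands=[
    {"hand": 3.5,"travel": [0,0,0],"twist": [0,0,0]},
    {"hand": 3.5,"travel": [0,0,0],"twist": [0,0,0]},
    {"hand": 3.5,"travel": [0,0,0],"twist": [0,0,0]},
    {"hand": 3.5,"travel": [0,0,0],"twist": [0,0,0]},
    {"hand": 3.5,"travel": [0,0,0],"twist": [0,0,0]},
  ],
)

```text
time: 21.23
position: [0.4624, 0.079, 0.0182]
tool_rot: [0.823, 0.569, 0.0, 0.0]
ft_force: [-0.9, 0.3, 6.2]
grip_width: 0.0415
grip_force: 25.0
```

>>> move_arm(
  commands=[
    {"hand": 3.5,"travel": [0,0,-1],"twist": [0,0,0]},
    {"hand": 3.5,"travel": [0,0,-2],"twist": [0,0,0]},
    {"hand": 3.5,"travel": [0,0,-3],"twist": [0,0,0]},
    {"hand": 3.5,"travel": [0,0,-3],"twist": [0,0,0]},
    {"hand": 3.5,"travel": [0,0,-2],"twist": [0,0,0]},
  ],
)

```text
time: 21.65
position: [0.4622, 0.0791, 0.1301]
tool_rot: [0.823, 0.569, 0.001, 0.0]
ft_force: [0.9, 0.1, 0.3]
grip_width: 0.0419
grip_force: 25.0
```

>>> move_arm(
  commands=[
    {"hand": 3.5,"travel": [0,0,0],"twist": [0,0,-6]},
    {"hand": 3.5,"travel": [0,0,0],"twist": [0,0,-6]},
    {"hand": 3.5,"travel": [0,0,0],"twist": [0,0,-6]},
    {"hand": 3.5,"travel": [0,0,0],"twist": [0,0,-4.8]},
    {"hand": 3.5,"travel": [0,0,0],"twist": [0,0,0]},
  ],
)

```text
time: 22.07
position: [0.4616, 0.0791, 0.1281]
tool_rot: [0.694, 0.72, -0.0, -0.0]
ft_force: [0.6, 0.1, -1.6]
grip_width: 0.0415
grip_force: 25.0
```

```bash
python3 w.py .6290 .0285 .0242
```

```text
[0.4616 0.0791 0.1281] yaw 2.18 shift cm [-5.69 16.54 10.39]
```

>>> move_arm(
  commands=[
    {"hand": 3.5,"travel": [-0.7,2,0],"twist": [0,0,0]},
    {"hand": 3.5,"travel": [-1.2,3.4,0],"twist": [0,0,0]},
    {"hand": 3.5,"travel": [-1.2,3.5,0],"twist": [0,0,0]},
    {"hand": 3.5,"travel": [-1.2,3.5,0],"twist": [0,0,0]},
    {"hand": 3.5,"travel": [-1,2.7,0],"twist": [0,0,0]},
  ],
)

```text
time: 22.48
position: [0.6176, 0.0307, 0.1281]
tool_rot: [0.695, 0.719, 0.001, 0.001]
ft_force: [0.7, -0.1, 0.4]
grip_width: 0.0417
grip_force: 25.0
```

>>> move_arm(
  commands=[
    {"hand": 3.5,"travel": [-0.4,1.4,0],"twist": [0,0,0]},
    {"hand": 3.5,"travel": [0,0,0],"twist": [0,0,0]},
    {"hand": 3.5,"travel": [0,0,0],"twist": [0,0,0]},
    {"hand": 3.5,"travel": [0,0,0],"twist": [0,0,0]},
  ],
)

```text
time: 22.82
position: [0.6268, 0.0287, 0.1271]
tool_rot: [0.694, 0.72, -0.001, -0.002]
ft_force: [-0.4, 0.2, -1.2]
grip_width: 0.0417
grip_force: 25.0
```

>>> move_arm(
  commands=[
    {"hand": 3.5,"travel": [0,0,2],"twist": [0,0,0]},
    {"hand": 3.5,"travel": [0,0,3],"twist": [0,0,0]},
    {"hand": 3.5,"travel": [0,0,2.5],"twist": [0,0,0]},
    {"hand": 3.5,"travel": [0,0,1.5],"twist": [0,0,0]},
    {"hand": 3.5,"travel": [0,0,0.5],"twist": [0,0,0]},
  ],
)

```text
time: 23.23
position: [0.6249, 0.0291, 0.03]
tool_rot: [0.694, 0.72, -0.002, -0.003]
ft_force: [0.3, 0.1, -0.8]
grip_width: 0.042
grip_force: 25.0
```

>>> move_arm(
  commands=[
    {"hand": 3.5,"travel": [0,0,0.4],"twist": [0,0,0]},
    {"hand": 3.5,"travel": [0,0,0.3],"twist": [0,0,0]},
    {"hand": 3.5,"travel": [0,0,0],"twist": [0,0,0]},
    {"hand": 3.5,"travel": [0,0,0],"twist": [0,0,0]},
  ],
)

```text
time: 23.57
position: [0.6295, 0.0282, 0.0267]
tool_rot: [0.694, 0.72, 0.0, 0.001]
ft_force: [-0.2, -1.0, 0.1]
grip_width: 0.0416
grip_force: 25.0
```

>>> move_arm(
  commands=[
    {"hand": 3.5,"travel": [0,0,0.1],"twist": [0,0,0]},
    {"hand": 3.5,"travel": [0,0,0],"twist": [0,0,0]},
    {"hand": 3.5,"travel": [0,0,0],"twist": [0,0,0]},
  ],
)

```text
time: 23.82
position: [0.6293, 0.0281, 0.0253]
tool_rot: [0.694, 0.72, 0.0, 0.0]
ft_force: [0.1, -0.2, -1.1]
grip_width: 0.0417
grip_force: 25.0
```

```bash
python3 w.py .6290 .0285 .0242
```

```text
[0.6293 0.0281 0.0253] yaw 2.09 shift cm [ 0.05 -0.03  0.11]
```

>>> move_arm(
  commands=[
    {"hand": 3.5,"travel": [0,0,0.1],"twist": [0,0,0]},
    {"hand": 3.5,"travel": [0,0,0],"twist": [0,0,0]},
    {"hand": 3.5,"travel": [0,0,0.03],"twist": [0,0,0]},
    {"hand": 3.5,"travel": [0,0,0],"twist": [0,0,0]},
  ],
)

```text
time: 24.15
position: [0.6294, 0.028, 0.0243]
tool_rot: [0.694, 0.72, 0.0, 0.0]
ft_force: [-1.7, -0.5, 5.4]
grip_width: 0.0414
grip_force: 25.0
```

>>> move_arm(
  commands=[
    {"hand": 6.3,"travel": [0,0,0],"twist": [0,0,0]},
    {"hand": 6.3,"travel": [0,0,0],"twist": [0,0,0]},
    {"hand": 6.3,"travel": [0,0,0],"twist": [0,0,0]},
    {"hand": 6.3,"travel": [0,0,0],"twist": [0,0,0]},
    {"hand": 6.3,"travel": [0,0,0],"twist": [0,0,0]},
  ],
)

```text
time: 24.57
position: [0.6289, 0.0281, 0.0231]
tool_rot: [0.694, 0.72, -0.0, -0.0]
ft_force: [-0.3, -0.3, -0.5]
grip_width: 0.0616
grip_force: 0.0
```

>>> move_arm(
  commands=[
    {"hand": 6.3,"travel": [0,0,-1],"twist": [0,0,0]},
    {"hand": 6.5,"travel": [0,0,-2.5],"twist": [0,0,0]},
    {"hand": 6.5,"travel": [0,0,-3.5],"twist": [0,0,0]},
    {"hand": 6.5,"travel": [0,0,-3.5],"twist": [0,0,0]},
    {"hand": 6.5,"travel": [0,0,0],"twist": [0,0,0]},
  ],
)

```text
time: 24.98
position: [0.6339, 0.0277, 0.1361]
tool_rot: [0.694, 0.72, 0.004, 0.006]
ft_force: [1.2, -0.7, 0.6]
grip_width: 0.0647
grip_force: 0.0
```

>>> move_arm(
  commands=[
    {"hand": 6.5,"travel": [2.1,-2.7,0],"twist": [0,0,0]},
    {"hand": 6.5,"travel": [2.1,-2.7,0],"twist": [0,0,0]},
    {"hand": 6.5,"travel": [2.1,-2.7,0],"twist": [0,0,0]},
    {"hand": 6.5,"travel": [2.1,-2.7,0],"twist": [0,0,0]},
    {"hand": 6.5,"travel": [2.1,-2.7,0],"twist": [0,0,0]},
  ],
)

```text
time: 25.4
position: [0.4889, 0.1287, 0.1288]
tool_rot: [0.694, 0.72, 0.0, 0.0]
ft_force: [0.3, 0.3, -0.3]
grip_width: 0.0645
grip_force: 0.0
```

>>> move_arm(
  commands=[
    {"hand": 6.5,"travel": [2.1,-2.7,0],"twist": [0,0,0]},
    {"hand": 6.5,"travel": [2.1,-2.7,0],"twist": [0,0,0]},
    {"hand": 6.5,"travel": [2.1,-2.8,0],"twist": [0,0,0]},
    {"hand": 6.5,"travel": [0,0,0],"twist": [0,0,7.1]},
    {"hand": 6.5,"travel": [0,0,0],"twist": [0,0,7.1]},
  ],
)

```text
time: 25.82
position: [0.4034, 0.1891, 0.1287]
tool_rot: [0.779, 0.628, -0.001, -0.0]
ft_force: [-0.2, -1.0, 0.5]
grip_width: 0.0649
grip_force: 0.0
```

>>> move_arm(
  commands=[
    {"hand": 6.5,"travel": [0,0,0],"twist": [0,0,7.1]},
    {"hand": 6.5,"travel": [0,0,0],"twist": [0,0,7.1]},
    {"hand": 6.5,"travel": [0,0,0],"twist": [0,0,7.1]},
    {"hand": 6.5,"travel": [0,0,0],"twist": [0,0,7.1]},
    {"hand": 6.5,"travel": [0,0,0],"twist": [0,0,7.1]},
  ],
)

```text
time: 26.23
position: [0.4061, 0.1881, 0.1287]
tool_rot: [0.933, 0.359, 0.0, 0.0]
ft_force: [0.2, -0.1, -0.2]
grip_width: 0.0651
grip_force: 0.0
```

>>> move_arm(
  commands=[
    {"hand": 6.5,"travel": [0,0,0],"twist": [0,0,7.1]},
    {"hand": 6.5,"travel": [0,0,0],"twist": [0,0,7.1]},
    {"hand": 6.5,"travel": [0,0,0],"twist": [0,0,0]},
    {"hand": 6.5,"travel": [0,0,0],"twist": [0,0,0]},
  ],
)

```text
time: 26.57
position: [0.4061, 0.1881, 0.1286]
tool_rot: [0.969, 0.245, 0.0, 0.0]
ft_force: [-0.7, 0.9, -0.6]
grip_width: 0.0649
grip_force: 0.0
```

```bash
python3 w.py .4058 .1882 .0178
```

```text
[0.4061 0.1881 0.1286] yaw -61.62 shift cm [-0.03 -0.02 11.08]
```

>>> move_arm(
  commands=[
    {"hand": 6.5,"travel": [0,0,2.5],"twist": [0,0,0]},
    {"hand": 6.5,"travel": [0,0,3.5],"twist": [0,0,0]},
    {"hand": 6.5,"travel": [0,0,3],"twist": [0,0,0]},
    {"hand": 6.5,"travel": [0,0,1.5],"twist": [0,0,0]},
    {"hand": 6,"travel": [0,0,0.6],"twist": [0,0,0]},
  ],
)

```text
time: 26.98
position: [0.4048, 0.1878, 0.0153]
tool_rot: [0.97, 0.245, -0.002, -0.0]
ft_force: [-0.1, -0.2, 0.8]
grip_width: 0.0632
grip_force: 0.0
```

>>> move_arm(
  commands=[
    {"hand": 2.2,"travel": [0,0,0],"twist": [0,0,0]},
    {"hand": 2.2,"travel": [0,0,0],"twist": [0,0,0]},
    {"hand": 2.2,"travel": [0,0,0],"twist": [0,0,0]},
    {"hand": 2.2,"travel": [0,0,0],"twist": [0,0,0]},
    {"hand": 2.2,"travel": [0,0,0],"twist": [0,0,0]},
  ],
)

```text
time: 27.4
position: [0.4067, 0.1883, 0.0184]
tool_rot: [0.97, 0.244, 0.001, 0.0]
ft_force: [0.5, -1.0, 0.4]
grip_width: 0.0345
grip_force: 0.0
```

>>> move_arm(
  commands=[
    {"hand": 2.2,"travel": [0,0,0],"twist": [0,0,0]},
    {"hand": 2.2,"travel": [0,0,0],"twist": [0,0,0]},
    {"hand": 2.2,"travel": [0,0,0],"twist": [0,0,0]},
    {"hand": 2.2,"travel": [0,0,0],"twist": [0,0,0]},
    {"hand": 2.2,"travel": [0,0,0],"twist": [0,0,0]},
  ],
)

```text
time: 27.82
position: [0.4066, 0.1882, 0.0181]
tool_rot: [0.97, 0.244, 0.001, 0.0]
ft_force: [0.0, -0.5, 5.8]
grip_width: 0.0278
grip_force: 25.0
```

>>> move_arm(
  commands=[
    {"hand": 2.2,"travel": [0,0,-1],"twist": [0,0,0]},
    {"hand": 2.2,"travel": [0,0,-2],"twist": [0,0,0]},
    {"hand": 2.2,"travel": [0,0,-3],"twist": [0,0,0]},
    {"hand": 2.2,"travel": [0,0,-3],"twist": [0,0,0]},
    {"hand": 2.2,"travel": [0,0,-2],"twist": [0,0,0]},
  ],
)

```text
time: 28.23
position: [0.4063, 0.1882, 0.1295]
tool_rot: [0.97, 0.244, 0.001, 0.0]
ft_force: [0.3, 0.6, -0.6]
grip_width: 0.0278
grip_force: 25.0
```

>>> move_arm(
  commands=[
    {"hand": 2.2,"travel": [0,0,0],"twist": [0,0,-4]},
    {"hand": 2.2,"travel": [0,0,0],"twist": [0,0,-6]},
    {"hand": 2.2,"travel": [0,0,0],"twist": [0,0,-7]},
    {"hand": 2.2,"travel": [0,0,0],"twist": [0,0,-7]},
    {"hand": 2.2,"travel": [0,0,0],"twist": [0,0,-7]},
  ],
)

```text
time: 28.65
position: [0.4057, 0.188, 0.1276]
tool_rot: [0.868, 0.497, 0.0, 0.0]
ft_force: [0.6, 0.0, 0.2]
grip_width: 0.0276
grip_force: 25.0
```

>>> move_arm(
  commands=[
    {"hand": 2.2,"travel": [0,0,0],"twist": [0,0,-7]},
    {"hand": 2.2,"travel": [0,0,0],"twist": [0,0,-7]},
    {"hand": 2.2,"travel": [0,0,0],"twist": [0,0,-7]},
    {"hand": 2.2,"travel": [0,0,0],"twist": [0,0,-7]},
    {"hand": 2.2,"travel": [0,0,0],"twist": [0,0,-6]},
  ],
)

```text
time: 29.07
position: [0.4056, 0.188, 0.1274]
tool_rot: [0.685, 0.729, -0.0, -0.0]
ft_force: [-0.2, 0.1, 0.8]
grip_width: 0.0273
grip_force: 25.0
```

>>> move_arm(
  commands=[
    {"hand": 2.2,"travel": [0,0,0],"twist": [0,0,-2.6]},
    {"hand": 2.2,"travel": [0,0,0],"twist": [0,0,0]},
    {"hand": 2.2,"travel": [0,0,0],"twist": [0,0,0]},
  ],
)

```text
time: 29.32
position: [0.4058, 0.1881, 0.1274]
tool_rot: [0.671, 0.741, -0.0, -0.0]
ft_force: [0.0, 0.0, -0.7]
grip_width: 0.0277
grip_force: 25.0
```

```bash
python3 w.py .596 .267 .0242
```

```text
[0.4058 0.1881 0.1274] yaw 5.72 shift cm [ 5.96 19.71 10.32]
```

>>> move_arm(
  commands=[
    {"hand": 2.2,"travel": [0.6,2,0],"twist": [0,0,0]},
    {"hand": 2.2,"travel": [1,3.3,0],"twist": [0,0,0]},
    {"hand": 2.2,"travel": [1,3.5,0],"twist": [0,0,0]},
    {"hand": 2.2,"travel": [1,3.5,0],"twist": [0,0,0]},
    {"hand": 2.2,"travel": [1,3.5,0],"twist": [0,0,0]},
  ],
)

```text
time: 29.73
position: [0.5597, 0.2504, 0.1274]
tool_rot: [0.671, 0.742, -0.0, -0.0]
ft_force: [1.4, -0.1, -0.8]
grip_width: 0.0274
grip_force: 25.0
```

>>> move_arm(
  commands=[
    {"hand": 2.2,"travel": [0.9,2.9,0],"twist": [0,0,0]},
    {"hand": 2.2,"travel": [0.4,1,0],"twist": [0,0,0]},
    {"hand": 2.2,"travel": [0,0,0],"twist": [0,0,0]},
    {"hand": 2.2,"travel": [0,0,0],"twist": [0,0,0]},
  ],
)

```text
time: 30.07
position: [0.5952, 0.2665, 0.1266]
tool_rot: [0.671, 0.742, -0.001, -0.001]
ft_force: [-0.6, -0.3, -0.3]
grip_width: 0.0274
grip_force: 25.0
```

>>> move_arm(
  commands=[
    {"hand": 2.2,"travel": [0,0,2],"twist": [0,0,0]},
    {"hand": 2.2,"travel": [0,0,3],"twist": [0,0,0]},
    {"hand": 2.2,"travel": [0,0,2.5],"twist": [0,0,0]},
    {"hand": 2.2,"travel": [0,0,1.5],"twist": [0,0,0]},
    {"hand": 2.2,"travel": [0,0,0.5],"twist": [0,0,0]},
  ],
)

```text
time: 30.48
position: [0.5916, 0.2653, 0.0293]
tool_rot: [0.671, 0.742, -0.004, -0.002]
ft_force: [-0.3, -0.2, 0.4]
grip_width: 0.0276
grip_force: 25.0
```

>>> move_arm(
  commands=[
    {"hand": 2.2,"travel": [0,0,0.4],"twist": [0,0,0]},
    {"hand": 2.2,"travel": [0,0,0.3],"twist": [0,0,0]},
    {"hand": 2.2,"travel": [0,0,0],"twist": [0,0,0]},
    {"hand": 2.2,"travel": [0,0,0],"twist": [0,0,0]},
  ],
)

```text
time: 30.82
position: [0.5966, 0.2668, 0.0265]
tool_rot: [0.671, 0.742, 0.001, 0.0]
ft_force: [0.2, -0.2, 0.5]
grip_width: 0.0279
grip_force: 25.0
```

```bash
python3 w.py .596 .267 .0242
```

```text
[0.5966 0.2668 0.0265] yaw 5.79 shift cm [ 0.03 -0.05  0.23]
```

>>> move_arm(
  commands=[
    {"hand": 2.2,"travel": [0,0,0.1],"twist": [0,0,0]},
    {"hand": 2.2,"travel": [0,0,0],"twist": [0,0,0]},
    {"hand": 2.2,"travel": [0,0,0],"twist": [0,0,0]},
  ],
)

```text
time: 31.07
position: [0.5964, 0.2668, 0.025]
tool_rot: [0.67, 0.742, 0.0, 0.0]
ft_force: [-0.1, -0.6, 0.4]
grip_width: 0.0277
grip_force: 25.0
```

>>> move_arm(
  commands=[
    {"hand": 2.2,"travel": [0,0,0.06],"twist": [0,0,0]},
    {"hand": 2.2,"travel": [0,0,0],"twist": [0,0,0]},
    {"hand": 2.2,"travel": [0,0,0],"twist": [0,0,0]},
  ],
)

```text
time: 31.32
position: [0.5963, 0.2667, 0.0242]
tool_rot: [0.67, 0.742, 0.0, 0.0]
ft_force: [0.6, 1.0, 2.7]
grip_width: 0.0276
grip_force: 25.0
```

>>> move_arm(
  commands=[
    {"hand": 5.5,"travel": [0,0,0],"twist": [0,0,0]},
    {"hand": 5.5,"travel": [0,0,0],"twist": [0,0,0]},
    {"hand": 5.5,"travel": [0,0,0],"twist": [0,0,0]},
    {"hand": 5.5,"travel": [0,0,0],"twist": [0,0,0]},
    {"hand": 5.5,"travel": [0,0,0],"twist": [0,0,0]},
  ],
)

```text
time: 31.73
position: [0.5959, 0.2666, 0.0235]
tool_rot: [0.67, 0.742, -0.0, -0.0]
ft_force: [-0.1, -0.5, -0.5]
grip_width: 0.0511
grip_force: 0.0
```

>>> move_arm(
  commands=[
    {"hand": 5.5,"travel": [0,0,-1],"twist": [0,0,0]},
    {"hand": 5.5,"travel": [0,0,-2.5],"twist": [0,0,0]},
    {"hand": 5.5,"travel": [0,0,-3.5],"twist": [0,0,0]},
    {"hand": 5.5,"travel": [0,0,-3.5],"twist": [0,0,0]},
    {"hand": 5.5,"travel": [2.5,-2.5,0],"twist": [0,0,0]},
  ],
)

```text
time: 32.15
position: [0.5793, 0.2878, 0.1374]
tool_rot: [0.672, 0.74, 0.009, 0.007]
ft_force: [2.4, 0.9, 0.5]
grip_width: 0.0549
grip_force: 0.0
```

>>> move_arm(
  commands=[
    {"hand": 5.5,"travel": [2.5,-2.5,0],"twist": [0,0,0]},
    {"hand": 5.5,"travel": [2.5,-2.5,0],"twist": [0,0,0]},
    {"hand": 5.5,"travel": [2.5,-2.5,0],"twist": [0,0,0]},
    {"hand": 5.5,"travel": [2.5,-2.5,0],"twist": [0,0,0]},
    {"hand": 5.5,"travel": [2.5,-2.5,0],"twist": [0,0,0]},
  ],
)

```text
time: 32.57
position: [0.4304, 0.4016, 0.1297]
tool_rot: [0.671, 0.742, 0.0, 0.0]
ft_force: [-1.0, 0.2, -0.3]
grip_width: 0.0548
grip_force: 0.0
```

>>> move_arm(
  commands=[
    {"hand": 5.5,"travel": [2.5,-2.5,0],"twist": [0,0,0]},
    {"hand": 5.5,"travel": [2.5,-2.5,0],"twist": [0,0,0]},
    {"hand": 5.5,"travel": [0,0,0],"twist": [0,0,0]},
    {"hand": 5.5,"travel": [0,0,0],"twist": [0,0,0]},
  ],
)

```text
time: 32.9
position: [0.3751, 0.4466, 0.1295]
tool_rot: [0.669, 0.743, 0.0, 0.0]
ft_force: [0.7, 0.2, 0.8]
grip_width: 0.055
grip_force: 0.0
```

Run:
```python
from rig import robot
from h import *
t=robot.camera("top");s=robot.camera("side")
cv2.imwrite("pics/t2.png",t["frame"][...,::-1]);cv2.imwrite("pics/s2.png",s["frame"][...,::-1])
for k in blobs(t,white(t["frame"]),100,1500,(100,90,450,300)):
    r=rect(t,k,.016);print(np.round(k.mean(0)),np.round(r[0],1),np.round(r[1],1),round(r[2],1))
```

```text
[168. 160.] [595.4 266.2] [31.7 82.2] 5.8
[407. 159.] [ 604.3 -305.3] [47.3 52. ] 44.6
[375. 157.] [ 609.3 -229.3] [47.3 51.4] 45.1
[268. 148.] [628.1  27. ] [44.8 43.1] 0.5
[297. 147.] [631.2 -43.6] [44.8 45.5] 0.6
[335. 135.] [ 665.4 -134.7] [35.4 42.5] 27.9
[164. 117.] [706.8 282.9] [32.5 82.3] 6.2
[393. 114.] [ 719.  -277.3] [48.8 53.5] 43.1
[281. 103.] [742.8  -5.8] [46.8 43.8] 0.6
```

View pics/t2.png

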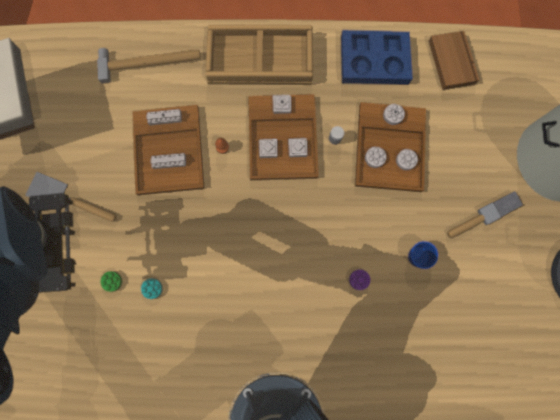

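View pics/s2.png

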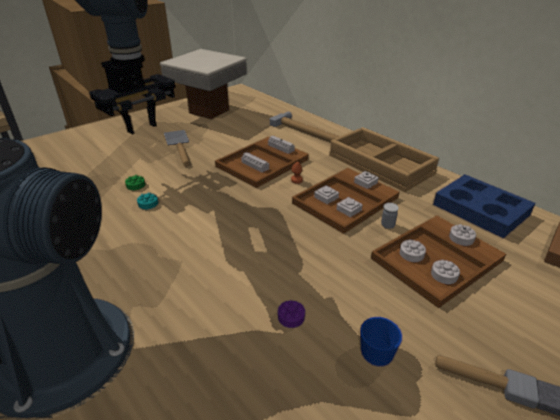

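All five casts lie flat and apart in their own trays: bar at (168,160), squares at (268,148) and (297,147), rosettes at (375,157) and (407,159). The finial at (222,146) and the cup at (424,255) are where they started.

```bash
python3 -c "
from rig import robot
print(robot.hand_in())"
```

```text
the job is handed in; nothing more can be done
None
```

All five casts were set down gently in their matching trays, flat and not touching, with the cup and finial where they started; I handed the job in at about 33 s (no verdict was returned).

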